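Index the filter wheel of the pottery examination light

TASK

Turn the filter wheel by its black crank post until the orange filter shows in the window of the blue cover, then lock the wheel there: fit the red-headed pin down the brass bush so that it drops into the wheel's index hole and sits fully home, head down on the bush, and let go. The hole is only roughly under the bush when the orange filter looks centred, so ease the wheel to and fro until the pin drops by its own weight, and never force the pin or the locked wheel; leave the blue-headed spare and the pots alone.

Things in the scene. Friction and masses are not known exactly. Their poses are not given: they have to be found in the camera images.
- lamp: fixed low light unit, grey box 200 x 210 mm, 50 mm high; origin on the table under the wheel's vertical axis, z up. On it a horizontal wheel of 90 mm radius, upper face at z = 64 mm. A blue cover 90 x 80 mm (z = 66 to 78 mm) bridges the wheel on the unit's +y side, y = 26 to 106 mm, with a 25 mm square window and a brass bush.
- window (a point): centre of the square window in the blue cover, on the cover's upper face (unit's frame 0, 48, 78 mm)
- bush (a point): mouth of the brass bush: centre of its upper rim (unit's frame 0, 78, 86 mm). Vertical through hole 11 mm wide, 20 mm deep, 2 mm chamfer at the mouth; 2 mm under it runs the wheel's steel index ring with the six index holes, each 11 mm wide along the turning direction and 12 mm deep, 78 mm from the axis.
- filter_wheel (a joint): wheel angle, rad, growing anticlockwise seen from above; 0 = orange filter centred under the window. Turns from -1.75 to 0.45, friction drag about 3 N at the crank, stays where left. The orange filter's index hole comes under the bush at an unknown wheel angle between -0.2 and 0.2. The other five filters, 60 degrees apart, have such holes too: not to be used.
- crank (a point): point on the axis of the black crank post, 34 mm above the wheel's face; the post is a 14 mm round upright rod on the wheel, 78 mm from the wheel's axis, standing from z = 64 to 124 mm (opposite the orange filter: in the unit's frame at 0, -78 mm when the wheel angle is 0)
- orange_filter (a point): centre of the orange filter disc (42 mm across) on the wheel's upper face, 43 mm from the wheel's axis
- pin_head (a point): centre of the red head of the loose steel pin (90 g): head 22 mm across, 26 mm high; below it a 10 mm round shank 32 mm long with chamfered foot: foot 45 mm, head's underside 13 mm below this point; z up the pin. It starts standing in the wooden rest. In the bush on the wheel's face its head stands 10 mm above the bush; dropped home, this point is 13 mm above bush.
- spare_head (a point): centre of the blue head of the spare pin (same head, shank only 22 mm): leave it in the rest
- pin_rest: fixed wooden block 60 x 130 mm, 40 mm high, with two 12 mm holes 20 mm deep, 70 mm apart, in which the red and the blue pin stand (red head's underside 12 mm above the block, blue 2 mm); which hole holds which varies; origin under the block's centre
- pot_a: loose painted pot, 156 mm wide, 140 mm high, on a white foam block; origin under its centre; leave alone
- pot_b: loose painted pot, 133 mm wide, 119 mm high, on a white foam block; origin under its centre; leave alone
Not all that is in view belongs to the job. What is meant by the part that bears pin_head is not green or turquoise, and is the smaller of those in its own colour.

How it is judged:
By the outcome, as a careful person would: the job done as asked, in the order asked, and still so for the second after the job is handed in, with the robot touching nothing.
It also fails if it takes over 72 s, if anything falls off the work surface, if the arm or the gripper's body presses on something with over 40 N, if the wrist force passes 120 N, or if a joint passes its speed limit or range.

ROBOT

A 6-joint arm with a two-finger parallel gripper is mounted at the origin on the work surface. World frame = base frame: x ahead of the robot, y to its left, z up, the work surface at z = 0. Lengths are in mm, angles in rad, forces in N, time in s.
With the tool pointing down it reaches from about 350 to 975 mm from the base axis. Payload 7.1 kg.
Tool frame: the origin (TCP) lies on the front face of the gripper's body, between the roots of the fingers; the fingertips stand 80 mm ahead of it and the grasp point (between the pads) lies 61 mm ahead of it; z points along the fingers, y is the line along which they close (so a half turn about z gives the same grasp; the last joint's range is limited). The gripper opens to 88 mm and grips with 3 to 60 N. Pads are 20 mm wide; open, the fingers measure 115 mm over their backs; the gripper's body (75 mm by 178 mm) begins 61 mm behind the grasp point.
Start: joints at [1.126, 0.423, 1.63, -0, 1.089, -0.019], TCP at [258.124, 569.19, 302.675] pointing down, gripper open.
Joint ranges: [-3, 3], [-0.9, 2.11], [0.09, 2.58], [-1.31, 4.45], [0.11, 2.69], [-2.54, 2.54]. Speed limits (rad/s): [2.39, 2.39, 3.01, 3.14, 3.14, 3.14].

INTERFACE

Orientations are given as a rotation vector (axis times angle).
In Python, from workcell import readout, vision, close_job gives the robot as it stands.
- The arm moves only by the tool servo_tool, never from a script. Its argument "plan" is a list that holds one entry, the list of rows, each a list of 7 numbers: the gripper command: -1 is fully open, 1 is shut, values between are in proportion, then the shift along the world's x, y, z in units of 40 mm (1.0 is 40 mm), then the turn, a rotation vector about the world's x, y, z in units of 5 degrees (1.0 is 5 degrees). A call has 1 to 5 rows; each row shifts and turns the commanded pose from where the row before left it; what a row does not reach is not made up. A row lasts 1/12 s, in which the tool goes at most 41.7 mm and 7.16 degrees, less where a joint would pass 70% of its speed; a pose out of reach is approached as far as the arm can. A call is refused whole if a number of a shift passes 1 or a number of a turn 1, either way. A call with a gripper value outside its range is refused whole. The fingers move at their own pace and stop on an object; the grip force is fixed at half the most. Time passes only in rows, so rows that do not move let the fingers close. It gives the time, the measured TCP pose, the force, the opening and the grip force at its end, in the units of the state.
- readout.get_obs(): the state, without advancing time (a new reading comes with each control period).
- vision.get_image(name): name is "scene" or "top" or "wrist"; returns the picture (384x512x3 uint8, red, green, blue); there is no depth.
- vision.camera_params(name): a dict with "fx", "fy", "cx", "cy" (pixels), "rvec" (rotation vector, rad) and "tvec" (3), from world to camera coordinates, as OpenCV has them; the wrist camera has in their place "hand_eye" (4x4, takes a point from camera to tool coordinates, whose origin is the TCP and whose axes are the flange's). Camera axes: x right, y down, z forward; pixel columns grow to the right and rows downward; lengths in mm; the calibration is good to about 2 mm. A picture is of the moment at which its call begins: read the wrist's pose just before it. camera_params takes no time and is no camera call.
- close_job(): hands the job in; it is judged then, once.
The state is a dict: "t": time; "qpos": joint angles; "qvel": joint speeds; "joint_torque": joint torques, N m; "ee_pos": TCP position; "orientation": TCP orientation; "ft_force": force on the tool from outside, world axes, zero at the start; "moment": the same for the moment, N m; "width": finger opening in mm; "grasp_force": force on a finger pad.
Only numpy, scipy, OpenCV 4.12 (cv2) and the standard library are available. Lean on these libraries where they do the work, as an engineer would, in place of code of your own. Each camera call takes 0.05 s, during which the arm holds its last target. There are 200 camera calls.

## Working session

There is one attempt and no reset: what is moved stays moved. The work goes in short steps, Python scripts to look and compute and a tool call to move; the robot and the scene stay as the last step left them, time stands still between calls to the robot, and variables do not carry over. Pictures are saved under pics/ and viewed, at most 10 in all, crops included, and the job is handed in when it is done.

Besides the shell and the picture viewer there is one more tool, called after "Request:" in YAML: its name, and indented under it one key for each argument. servo_tool: Moves the arm, as the interface text tells. Its arguments: {"type":"object","properties":{"plan":{"type":"array"}},"required":["plan"]}

```bash
mkdir -p pics; cat > h.py <<'E'
import numpy as np,cv2
from workcell import readout,vision
def ray(name,u,v,obs=None):
    p=vision.camera_params(name)
    d=np.array([(u-p["cx"])/p["fx"],(v-p["cy"])/p["fy"],1.])
    if name=="wrist":
        o=obs or readout.get_obs()
        T=np.eye(4);T[:3,:3]=cv2.Rodrigues(np.array(o["orientation"],float))[0];T[:3,3]=o["ee_pos"]
        M=T@np.array(p["hand_eye"]);return M[:3,3],M[:3,:3]@d
    R=cv2.Rodrigues(np.array(p["rvec"],float))[0];t=np.array(p["tvec"],float).ravel()
    return -R.T@t,R.T@d
def onz(name,u,v,z,obs=None):
    c,d=ray(name,u,v,obs);return c+d*(z-c[2])/d[2]
def snap(name,f):
    im=vision.get_image(name);cv2.imwrite("pics/"+f,im[:,:,::-1]);return im
E
python3 - <<'E'
from h import *
a=snap("scene","s0.png");b=snap("top","t0.png")
cv2.imwrite("pics/both.png",cv2.resize(np.vstack([a,b]),(0,0),fx=.78,fy=.78)[:,:,::-1])
for n in("scene","top"):
    print(n,ray(n,256,192), vision.camera_params(n)["fx"])
o=readout.get_obs();print(o["t"],o["orientation"],o["ft_force"],o["width"])
E
```

```text
scene (array([1113.46050842,   65.55444873,  748.86045768]), array([-0.64409152, -0.09861729, -0.75870537])) 382.6906128536403
top (array([ 363.55638551,  -34.39489314, 1160.31287026]), array([ 0.17673038,  0.03231725, -0.98381978])) 374.5091960828444
0.1 [-6.63731582e-01 -3.07038491e+00  2.13469586e-03] [-0.55837877  1.07599248  0.0209955 ] 88.02785172042124
```

View pics/t0.png

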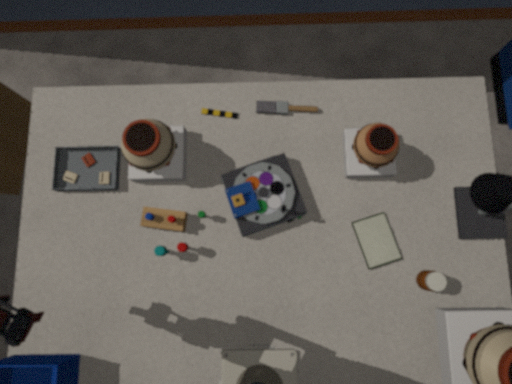

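View pics/s0.png

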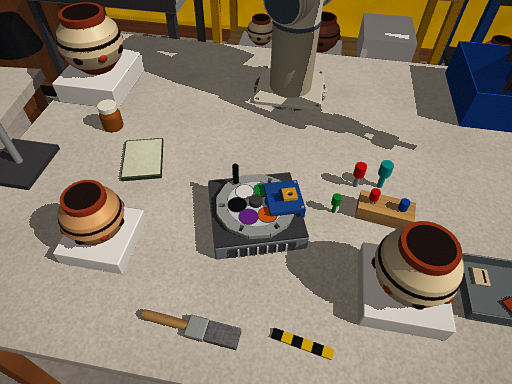

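The top view has the wheel unit at about (264,195), the cover on its left (+y) side, and the rest at (163,219) with red (172,219) and blue (150,217). The other red and teal pins stand on the table. I'll zoom in on these.

```bash
python3 - <<'E'
from h import *
a=cv2.imread("pics/s0.png")[155:265,200:425];b=cv2.imread("pics/t0.png")[145:260,130:320]
f=lambda i,s:cv2.resize(i,(0,0),fx=s,fy=s,interpolation=cv2.INTER_CUBIC)
a=f(a,2.6);b=f(b,2.6);w=max(a.shape[1],b.shape[1])
p=lambda i:cv2.copyMakeBorder(i,0,0,0,w-i.shape[1],cv2.BORDER_CONSTANT)
cv2.imwrite("pics/z0.png",np.vstack([p(a),p(b)]))
for n,u,v,z in[("top",172,219,65),("top",150,217,55),("top",264,195,64),("top",183,247,60),("scene",375,194,65),("scene",405,204,55),("scene",361,168,65)]:print(n,u,v,onz(n,u,v,z).round())
E
```

```text
top 172 219 [484. 251.  65.]
top 150 217 [492. 320.  55.]
top 264 195 [551. -22.  64.]
top 183 247 [402. 217.  60.]
scene 375 194 [487. 253.  65.]
scene 405 204 [496. 324.  55.]
scene 361 168 [406. 221.  65.]
```

View pics/z0.png

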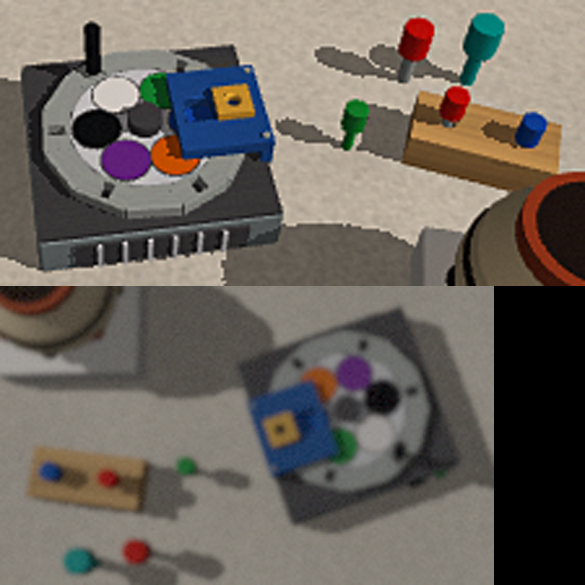

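Zoomed: the orange filter lies about 60° clockwise of the window. The bush is at top px (238,200), the hub at (263.5,192), and the index slots show on the grey ring. Next I'll compute the positions.

```bash
cat >> h.py <<'E'
def tri(p,q,o=None):
    (c1,d1),(c2,d2)=ray(*p),ray(*q);d1=d1/np.linalg.norm(d1);d2=d2/np.linalg.norm(d2)
    s=np.linalg.lstsq(np.c_[d1,-d2],c2-c1,rcond=None)[0];A=c1+s[0]*d1;B=c2+s[1]*d2
    return ((A+B)/2).round(1),round(float(np.linalg.norm(A-B)),1)
def blobs(im,lo,hi,amin=8):
    h=cv2.cvtColor(im,cv2.COLOR_RGB2HSV);m=cv2.inRange(h,np.array(lo),np.array(hi))
    n,l,s,c=cv2.connectedComponentsWithStats(m);return [(c[i].round(1).tolist(),s[i,:5].tolist()) for i in range(1,n) if s[i,4]>=amin]
E
python3 - <<'E'
from h import *
S=cv2.imread("pics/s0.png")[:,:,::-1].copy();T=cv2.imread("pics/t0.png")[:,:,::-1].copy()
for nm,lo,hi in[("red",(0,190,90),(5,255,255)),("blue",(105,150,60),(125,255,255)),("orange",(7,200,150),(14,255,255)),("brass",(15,120,120),(24,255,255)),("teal",(85,120,60),(98,255,255))]:
    for n,im,x0,x1,y0,y1 in(("S",S,200,430,150,270),("T",T,125,320,150,260)):
        print(nm,n,[b for b in blobs(im,lo,hi) if x0<b[0][0]<x1 and y0<b[0][1]<y1])
print("hub",onz("top",263.5,191.9,64),"bush",onz("top",238.1,200.4,86),onz("scene",200+233/2.6,155+101/2.6,86),"crank top",onz("scene",235.4,164.5,124),"hubS",onz("scene",200+144/2.6,155+120/2.6,64))
print("orange",onz("top",130+320/2.6,145+94/2.6,64),"pota",onz("top",143,135,190),onz("scene",433,245,190))
E
```

```text
red S [([361.0, 168.9], [356, 162, 11, 16, 124]), ([375.6, 194.3], [371, 188, 10, 14, 81])]
red T [([171.2, 218.8], [169, 216, 6, 6, 23]), ([182.1, 246.8], [178, 244, 9, 7, 38])]
blue S [([282.9, 199.1], [264, 180, 42, 37, 934]), ([404.2, 204.7], [399, 198, 11, 14, 99])]
blue T [([244.4, 199.1], [228, 183, 31, 35, 497]), ([149.2, 216.1], [147, 214, 6, 5, 24])]
orange S [([265.0, 216.2], [258, 208, 18, 14, 120])]
orange T []
brass S [([289.1, 193.8], [281, 187, 17, 14, 162]), ([365.0, 192.9], [361, 190, 9, 7, 43]), ([389.1, 208.1], [358, 195, 58, 27, 670])]
brass T [([237.9, 199.8], [232, 195, 12, 11, 75])]
teal S [([386.1, 170.5], [378, 160, 16, 28, 191])]
teal T [([159.8, 250.4], [155, 247, 10, 8, 69])]
hub [560.39798022 -20.70118928  64.        ] bush [532.65972238  53.25989938  86.        ] [541.89105784  55.49980202  86.        ] crank top [509.95333151 -76.35492685 124.        ] hubS [559.79124644 -20.0717005   64.        ]
orange [593.60376632   9.97825492  64.        ] pota [701.13341896 303.6571835  190.        ] [700.69397872 313.8309801  190.        ]
```

Bush minus hub is about 79 mm and crank minus hub about 75 mm, both close to the stated 78 mm. The unit's +y axis points at 107.7° and the wheel is at about -1.04 rad. Moving above the crank.

Request:
servo_tool:
  plan:
    - [[0,0.37,-0.95,0,0,0,-0.56],[0,0.37,-0.95,0,0,0,-0.56],[0,0.37,-0.95,0,0,0,-0.56],[0,0.37,-0.95,0,0,0,-0.56],[0,0.37,-0.95,0,0,0,-0.56]]

```text
t: 0.52
ee_pos: [332.1, 377.3, 302.3]
orientation: [-1.036, -2.966, 0.001]
ft_force: [1.0, 0.9, 0.6]
width: 58.0
grasp_force: 0.0
```

Request:
servo_tool:
  plan:
    - [[0,0.37,-0.95,0,0,0,-0.56],[0,0.37,-0.95,0,0,0,-0.56],[0,0.37,-0.95,0,0,0,-0.56],[0,0.37,-0.95,0,0,0,-0.56],[0,0.37,-0.95,0,0,0,-0.56]]

```text
t: 0.93
ee_pos: [406.2, 187.3, 302.6]
orientation: [-1.39, -2.817, 0.0]
ft_force: [1.0, 0.4, 0.5]
width: 44.1
grasp_force: 0.0
```

Request:
servo_tool:
  plan:
    - [[0,0.37,-0.95,0,0,0,-0.56],[0,0.37,-0.95,0,0,0,-0.56],[0,0.37,-0.95,0,0,0,-0.56],[0,0.37,-0.95,0,0,0,-0.56],[0,0.37,-0.95,0,0,0,-0.56]]

```text
t: 1.35
ee_pos: [480.2, -2.9, 302.6]
orientation: [-1.723, -2.626, 0.0]
ft_force: [0.3, 0.9, 0.3]
width: 43.6
grasp_force: 0.0
```

Request:
servo_tool:
  plan:
    - [[0,0.37,-0.95,0,0,0,-0.56],[0,0.37,-0.95,0,0,0,-0.56],[0,0,0,0,0,0,0],[0,0,0,0,0,0,0]]

```text
t: 1.68
ee_pos: [509.9, -78.7, 302.2]
orientation: [-1.851, -2.538, 0.0]
ft_force: [-0.6, 0.5, 0.2]
width: 43.8
grasp_force: 0.0
```

```bash
python3 - <<'E'
from h import *
o=readout.get_obs();print(o["ee_pos"],o["orientation"],o["ft_force"]);import json
json.dump({k:np.array(o[k]).tolist() for k in("ee_pos","orientation")},open("o1.json","w"))
im=snap("wrist","w1.png")
c=vision.camera_params("wrist");print(np.array(c["hand_eye"]).round(2),c["fx"])
E
```

```text
[509.92216875 -78.7131017  302.23817169] [-1.85087447e+00 -2.53768423e+00  3.81869002e-04] [-0.55232565  0.50259639  0.17945252]
[[ -0.    -0.97  -0.25  67.1 ]
 [  1.    -0.    -0.    -0.17]
 [  0.    -0.25   0.97 -82.32]
 [  0.     0.     0.     1.  ]] 287.08304652040414
```

View pics/w1.png

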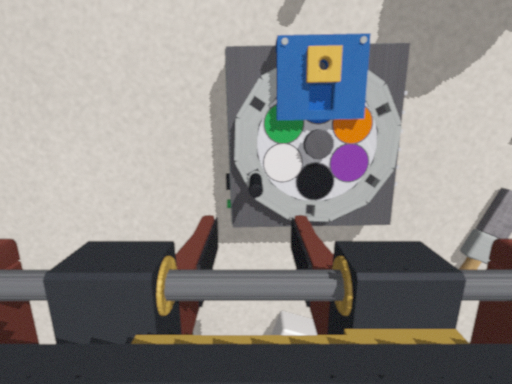

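The wrist view shows the hub at (319,144), the bush at (325,63), orange at (352,124), slots near (258,104), (311,210), (372,181) and (383,109), and the crank post at (256,185).

```bash
python3 - <<'E'
from h import *;import json
o=json.load(open("o1.json"));im=cv2.imread("pics/w1.png")[:,:,::-1].copy()
hb=onz("wrist",319,144,64,o)[:2];bu=onz("wrist",325,63,86,o)[:2]
print("hub",hb,"bush",bu,bu-hb,np.hypot(*(bu-hb)))
A=lambda p:np.degrees(np.arctan2(*(p-hb)[::-1]))
print("unit y ang",A(bu))
# cover bolts corners & unit corners
for u,v,z in[(285,42,78),(364,40,78),(278,120,78),(368,119,78)]:print("cov",onz("wrist",u,v,z,o)[:2].round(1))
g=cv2.cvtColor(im,cv2.COLOR_RGB2HSV)[:,:,2]
# filters by colour: centroid
h=[(7,200,120),(15,255,255)],[(135,80,50),(155,255,255)],[(50,120,40),(75,255,255)]
for lo,hi in h:
  for c,s in blobs(im,lo,hi,200):
    if s[4]<3000: p=onz("wrist",*c,64,o)[:2];print("filt",c,s,A(p).round(1),np.hypot(*(p-hb)).round(1))
m=(g<75).astype(np.uint8);n,l,s,c=cv2.connectedComponentsWithStats(m)
for i in range(1,n):
    p=onz("wrist",*c[i],64,o)[:2];r=np.hypot(*(p-hb))
    if s[i,4]>8 and r<95:print("dark",c[i].round(1),s[i],A(p).round(1),r.round(1))
for u,v in[(282,162),(315,181)]:p=onz("wrist",u,v,64,o)[:2];print("wb",A(p),np.hypot(*(p-hb)))
E
```

```text
hub [566.56881475 -21.12281731] bush [539.03333082  53.40889467] [-27.53548392  74.53171198] 79.45551563625261
unit y ang 110.27657679232303
cov [496.4  61.1]
cov [568.9  86.1]
cov [513.9 -10.7]
cov [602.3  18.6]
filt [348.8, 162.2] [330, 144, 38, 37, 1104] -12.6 40.1
filt [281.6, 127.8] [265, 106, 38, 37, 790] 175.0 45.3
dark [322.6  65. ] [321  62   5   7  24] 108.4 81.2
dark [257.1 103.4] [252  98  12  12  78] 165.7 81.0
dark [380.9 109.5] [377 106   9   8  48] 47.4 74.1
dark [314.5 180.8] [ 297  163   36   36 1008] -76.1 41.8
dark [370.4 179.4] [367 176   8   8  41] -15.6 72.9
dark [309.6 208.9] [307 206   6   7  37] -77.4 75.8
dark [317.4 223.2] [312 222  13   3  33] -70.2 93.3
wb -135.88153665091178 45.15770124579474
wb -75.26279263190939 41.98693565578046
```

```bash
python3 - <<'E'
from h import *;import json
from scipy.optimize import least_squares
o=json.load(open("o1.json"))
P=lambda u,v,z=64:onz("wrist",u,v,z,o)[:2]
sl=[(P(257.6,104),2),(P(371.5,180.5),-1),(P(310,209.5),-2)]
fl=[(P(348.8,162.2),-1),(P(314.5,180.8),-2),(P(282,162),-3)]
def f(x):
    r=[]
    for L,R,ph in((sl,78,x[2]),(fl,43,x[3])):
        for p,k in L:
            a=ph+k*np.pi/3;r+=list(x[:2]+R*np.array([np.cos(a),np.sin(a)])-p)
    return r
s=least_squares(f,[565,-21,.78,.8]);print(s.x[:2],np.degrees(s.x[2:]),np.round(s.fun,1))
b=P(325,63,86)-s.x[:2];print("bush",P(325,63,86),np.degrees(np.arctan2(b[1],b[0])),np.hypot(*b))
c=P(256,177,124);d=c-s.x[:2];print("crank",c,np.degrees(np.arctan2(d[1],d[0])),np.hypot(*d))
E
```

```text
[563.55371387 -20.89703929] [45.08163099 47.62000576] [-0.6  0.6  0.4  0.5  0.  -0.6 -0.2 -0.2 -0.1 -0.2  0.4 -0.1]
bush [539.03333082  53.40889467] 108.26248999980119 78.2471789004869
crank [507.41486194 -66.06558439] -141.18032453919082 72.05392538022713
```

The fit residuals are under 1 mm: axis (563.6,-20.9), orange at 47.6°, its slot at 45.1°, bush at 108.3°. The crank should then be at (511,-78.5), and the TCP is directly above that. Going down and gripping.

Request:
servo_tool:
  plan:
    - [[0,0.03,0,-0.9,0,0,0],[0,0,0,-0.9,0,0,0],[0,0,0,-0.9,0,0,0],[0,0,0,-0.88,0,0,0],[0,0,0,0,0,0,0]]

```text
t: 2.15
ee_pos: [506.7, -74.6, 154.0]
orientation: [-1.837, -2.536, 0.008]
ft_force: [-0.7, -0.4, 0.4]
width: 43.8
grasp_force: 0.0
```

Request:
servo_tool:
  plan:
    - [[1,0,0,0,0,0,0],[1,0,0,0,0,0,0],[1,0,0,0,0,0,0],[1,0,0,0,0,0,0],[1,0,0,0,0,0,0]]

```text
t: 2.57
ee_pos: [511.1, -77.0, 161.3]
orientation: [1.845, 2.541, 0.0]
ft_force: [-11.0, -8.2, 10.6]
width: 14.0
grasp_force: 6.7
```

```bash
python3 -c "
from h import *
o=readout.get_obs();print(o['ee_pos'],o['ft_force'],o['grasp_force'],o['moment'])
a=np.radians(np.linspace(227.6,290.8,16));p=78*np.c_[np.cos(a),np.sin(a)]
print((np.diff(np.round(p/40,3),axis=0)).round(3).tolist(),p[-1])"
```

```text
[511.099124   -77.01874887 161.26545827] [-11.04973289  -8.18194708  10.6400626 ] 6.708290129899979 [-1.38101284  1.94975123  0.01395628]
[[0.109, -0.093], [0.116, -0.084], [0.122, -0.076], [0.127, -0.066], [0.132, -0.057], [0.135, -0.048], [0.138, -0.037], [0.141, -0.027], [0.143, -0.016], [0.143, -0.006], [0.143, 0.005], [0.143, 0.015], [0.141, 0.025], [0.139, 0.036], [0.135, 0.046]] [ 27.69834307 -72.91640276]
```

Request:
servo_tool:
  plan:
    - [[1,0,0,0,0,0,0],[1,0,0,0,0,0,0],[1,0,0,0,0,0,0]]

```text
t: 2.82
ee_pos: [510.9, -77.1, 161.2]
orientation: [1.846, 2.541, 0.0]
ft_force: [-4.2, -1.2, 9.9]
width: 13.6
grasp_force: 30.0
```

Request:
servo_tool:
  plan:
    - [[1,0.109,-0.093,0,0,0,0],[1,0.116,-0.084,0,0,0,0],[1,0.122,-0.076,0,0,0,0],[1,0.127,-0.066,0,0,0,0],[1,0.132,-0.057,0,0,0,0]]

```text
t: 3.23
ee_pos: [534.0, -93.1, 161.2]
orientation: [-1.844, -2.542, 0.005]
ft_force: [-10.0, -9.2, 13.2]
width: 13.6
grasp_force: 30.0
```

Request:
servo_tool:
  plan:
    - [[1,0.135,-0.048,0,0,0,0],[1,0.138,-0.037,0,0,0,0],[1,0.141,-0.027,0,0,0,0],[1,0.143,-0.016,0,0,0,0],[1,0.143,-0.006,0,0,0,0]]

```text
t: 3.65
ee_pos: [562.7, -100.4, 161.2]
orientation: [1.844, 2.541, -0.006]
ft_force: [-6.0, -14.5, 5.8]
width: 13.2
grasp_force: 30.0
```

Request:
servo_tool:
  plan:
    - [[1,0.143,0.005,0,0,0,0],[1,0.143,0.015,0,0,0,0],[1,0.141,0.025,0,0,0,0],[1,0.139,0.036,0,0,0,0],[1,0.135,0.046,0,0,0,0]]

```text
t: 4.07
ee_pos: [591.3, -93.3, 161.2]
orientation: [1.846, 2.541, -0.002]
ft_force: [-4.4, -5.1, 7.6]
width: 13.8
grasp_force: 30.0
```

Request:
servo_tool:
  plan:
    - [[1,0,0,0,0,0,0],[1,0,0,0,0,0,0]]

```text
t: 4.23
ee_pos: [592.1, -92.8, 161.2]
orientation: [1.845, 2.539, 0.001]
ft_force: [0.1, -3.2, 5.3]
width: 13.4
grasp_force: 30.0
```

Request:
servo_tool:
  plan:
    - [[0,0,0,0,0,0,0],[0,0,0,0,0,0,0],[0,0,0,0,0,0,0]]

```text
t: 4.48
ee_pos: [591.1, -92.0, 159.8]
orientation: [1.847, 2.541, 0.001]
ft_force: [0.5, -0.3, 0.9]
width: 30.1
grasp_force: 0.0
```

Request:
servo_tool:
  plan:
    - [[0,0,0,0.9,0,0,0],[0,0,0,0.9,0,0,0],[0,-0.4,0,0.9,0,0,0],[0,-0.4,0,0.9,0,0,0],[0,0,0,0,0,0,0]]

```text
t: 4.9
ee_pos: [559.7, -92.4, 310.1]
orientation: [1.842, 2.535, 0.006]
ft_force: [2.1, -0.3, 0.2]
width: 43.6
grasp_force: 0.0
```

Request:
servo_tool:
  plan:
    - [[0,0,0,0,0,0,0]]

```text
t: 4.98
ee_pos: [559.5, -92.2, 305.8]
orientation: [1.844, 2.538, 0.003]
ft_force: [0.0, 0.2, -0.5]
width: 44.0
grasp_force: 0.0
```

```bash
python3 - <<'E'
from h import *;import json
o=readout.get_obs();print(o["ee_pos"],o["ft_force"])
json.dump({k:np.array(o[k]).tolist() for k in("ee_pos","orientation")},open("o2.json","w"))
im=snap("wrist","w2.png");hb=np.array([563.5,-20.9])
g=cv2.cvtColor(im,cv2.COLOR_RGB2HSV)[:,:,2]
def rep(t,c,s):
    p=onz("wrist",*c,64,o)[:2]-hb;r=np.hypot(*p)
    if r<95:print(t,np.round(c,1),s,np.degrees(np.arctan2(p[1],p[0])).round(1),r.round(1))
for t,lo,hi in[("or",(5,200,100),(14,255,255)),("pur",(135,80,50),(155,255,255)),("gr",(50,120,40),(75,255,255))]:
  for c,s in blobs(im,lo,hi,20):rep(t,c,s)
m=(g<75).astype(np.uint8);n,l,s,c=cv2.connectedComponentsWithStats(m)
for i in range(1,n):
    if s[i,4]>15:rep("dark",c[i],s[i])
E
```

```text
[559.54015042 -92.17149727 305.84855349] [ 0.01607036  0.23927158 -0.51484708]
or [278.4  65.9] [267, 57, 22, 23, 263] 107.3 51.2
pur [312.1  99.5] [292, 78, 39, 37, 793] 43.0 41.6
gr [244.3 138.3] [226, 120, 37, 38, 1099] -128.6 42.9
dark [278.4  35.1] [276  34   6   4  16] 108.0 80.5
dark [340.   77.7] [335  72  11  12  73] 49.0 77.1
dark [213.4  80.1] [208  75  12  11  80] 169.2 77.5
dark [239.9 180.9] [ 190  104  106  103 1057] -101.8 83.2
dark [311.3 134.1] [ 293  116   37   38 1100] -8.3 43.1
dark [335.7 150.8] [331 146  10  10  60] -11.3 76.9
dark [217.7 152.5] [213 149  10   8  53] -131.2 76.8
```

View pics/w2.png

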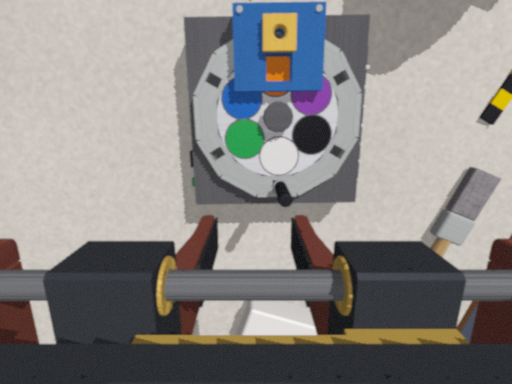

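The orange filter is in the window. The slots average 48.9° mod 60, so the hole is at 108.9° against the bush at 108.3°, about right. Next I'll triangulate the pins.

```bash
python3 - <<'E'
from h import *
for n,a,b in[("pin",(171.2,218.8),(375.6,194.3)),("decoy",(182.1,246.8),(361,168.9)),("spare",(149.2,216.1),(404.2,204.7)),("teal",(159.8,250.4),(386.1,167)),("green",(202,214),(336.5,200))]:print(n,tri(("top",*a),("scene",*b)))
E
```

```text
pin (array([484.8, 254.3,  62. ]), 1.0)
decoy (array([402.2, 221.4,  57.9]), 1.7)
spare (array([495.1, 323. ,  51.4]), 0.3)
teal (array([392.4, 282.8,  66.8]), 1.4)
green (array([500.3, 167.2,  39.6]), 1.4)
```

All heights fit (pin 62 vs 65, spare 51 vs 55), and the decoy is low enough to clear the gripper body. Moving above the pin.

Request:
servo_tool:
  plan:
    - [[0,-0.2,0.96,0,0,0,0],[0,-0.2,0.96,0,0,0,0],[0,-0.2,0.96,0,0,0,0],[0,-0.2,0.96,0,0,0,0],[0,-0.2,0.96,0,0,0,0]]

```text
t: 5.45
ee_pos: [518.1, 101.4, 301.4]
orientation: [-1.846, -2.539, 0.004]
ft_force: [0.9, -1.1, 0.4]
width: 43.8
grasp_force: 0.0
```

Request:
servo_tool:
  plan:
    - [[0,-0.2,0.96,0,0,0,0],[0,-0.2,0.96,0,0,0,0],[0,-0.2,0.96,-0.5,0,0,0],[0,-0.25,0.96,-0.5,0,0,0],[0,0,0,0,0,0,0]]

```text
t: 5.87
ee_pos: [482.9, 253.2, 260.8]
orientation: [-1.838, -2.542, 0.009]
ft_force: [-0.5, -0.0, -0.2]
width: 44.2
grasp_force: 0.0
```

Request:
servo_tool:
  plan:
    - [[0,0,0,0,0,0,0],[0,0,0,0,0,0,0]]

```text
t: 6.03
ee_pos: [485.9, 248.9, 264.4]
orientation: [-1.845, -2.542, 0.004]
ft_force: [-0.1, -1.1, 0.2]
width: 44.0
grasp_force: 0.0
```

```bash
python3 - <<'E'
from h import *
o=readout.get_obs();print(o["t"],o["ee_pos"],o["orientation"])
im=snap("wrist","w3.png")
for lo,hi in[((0,180,60),(6,255,255)),((174,180,60),(180,255,255)),((108,150,40),(125,255,255))]:
  for c,s in blobs(im,lo,hi,60):
    print(c,s,onz("wrist",*c,65,o).round(1))
E
```

```text
6.0333 [485.91669033 248.87158377 264.38353593] [-1.84464663 -2.54167526  0.00391807]
[257.4, 185.5] [247, 173, 22, 25, 415] [488.6 249.2  65. ]
[171.0, 188.9] [155, 174, 33, 31, 738] [406.5 218.7  65. ]
[216.7, 328.7] [207, 323, 21, 11, 126] [497.   72.5  65. ]
```

View pics/w3.png

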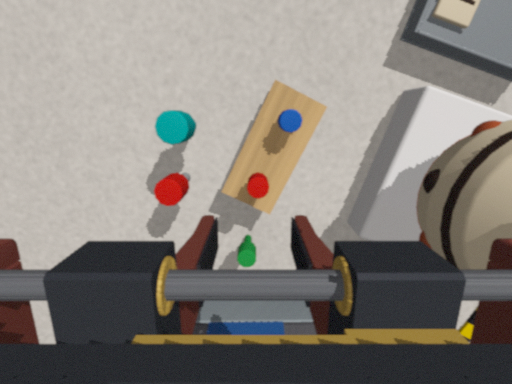

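The red pin head in the rest is at px (258,185), which puts it at about (488,250.5). I'll go down onto the upper half of the head and grip.

Request:
servo_tool:
  plan:
    - [[0,0.05,0.04,-0.9,0,0,0],[0,0,0,-0.9,0,0,0],[0,0,0,-0.8,0,0,0],[0,0,0,-0.45,0,0,0],[0,0,0,-0.24,0,0,0]]

```text
t: 6.5
ee_pos: [487.9, 248.6, 131.9]
orientation: [-1.849, -2.538, 0.005]
ft_force: [-0.1, -1.0, 0.2]
width: 43.9
grasp_force: 0.0
```

Request:
servo_tool:
  plan:
    - [[0,0,0,0,0,0,0],[0,0,0,0,0,0,0]]

```text
t: 6.67
ee_pos: [489.0, 250.0, 134.7]
orientation: [1.848, 2.54, 0.001]
ft_force: [-0.4, -0.2, 0.3]
width: 44.2
grasp_force: 0.0
```

Request:
servo_tool:
  plan:
    - [[1,0,0,0,0,0,0],[1,0,0,0,0,0,0],[1,0,0,0,0,0,0],[1,0,0,0,0,0,0],[1,0,0,0,0,0,0]]

```text
t: 7.08
ee_pos: [488.7, 250.9, 135.2]
orientation: [1.846, 2.541, 0.002]
ft_force: [-0.2, -0.5, 5.8]
width: 21.3
grasp_force: 30.0
```

Request:
servo_tool:
  plan:
    - [[1,0,0,0,0,0,0],[1,0,0,0,0,0,0]]

```text
t: 7.25
ee_pos: [488.7, 250.9, 135.2]
orientation: [1.846, 2.541, 0.002]
ft_force: [-1.6, -1.2, 7.3]
width: 21.7
grasp_force: 30.0
```

Gripped at 21.7 mm, as the 22 mm head should read. Lifting and carrying to above the bush.

Request:
servo_tool:
  plan:
    - [[1,0,0,0.4,0,0,0],[1,0,0,0.7,0,0,0],[1,0,0,0.8,0,0,0],[1,0,0,0.7,0,0,0],[1,0,0,0,0,0,0]]

```text
t: 7.67
ee_pos: [490.5, 251.9, 243.5]
orientation: [1.844, 2.539, 0.012]
ft_force: [0.3, 0.8, -0.7]
width: 21.2
grasp_force: 30.0
```

Request:
servo_tool:
  plan:
    - [[1,0.13,-0.5,0,0,0,0],[1,0.25,-0.98,0,0,0,0],[1,0.25,-0.98,0,0,0,0],[1,0.25,-0.98,0,0,0,0],[1,0.25,-0.98,0,0,0,0]]

```text
t: 8.08
ee_pos: [533.1, 72.3, 237.6]
orientation: [-1.845, -2.542, 0.001]
ft_force: [0.1, 0.7, -0.5]
width: 21.5
grasp_force: 30.0
```

Request:
servo_tool:
  plan:
    - [[1,0.13,-0.5,0,0,0,0],[1,0,0,0,0,0,0],[1,0,0,0,0,0,0],[1,0,0,0,0,0,0]]

```text
t: 8.42
ee_pos: [538.1, 54.3, 237.6]
orientation: [-1.846, -2.541, 0.001]
ft_force: [-0.1, -0.3, -1.1]
width: 21.4
grasp_force: 30.0
```

```bash
python3 - <<'E'
from h import *
o=readout.get_obs();print(o["t"],o["ee_pos"],o["orientation"],o["width"],o["ft_force"])
w=snap("wrist","w4.png");s=snap("scene","s4.png");t=snap("top","t4.png")
c=lambda i,x,y:cv2.resize(i[y:y+110,x:x+150],(400,293),interpolation=cv2.INTER_CUBIC)
g=np.vstack([np.hstack([c(s,220,110),c(t,190,140)]),np.hstack([cv2.resize(w,(400,300)),cv2.resize(w[130:330,180:330],(400,300))])])
cv2.imwrite("pics/z4.png",g[:,:,::-1])
for lo,hi in[((0,170,50),(6,255,255)),((15,120,80),(25,255,255))]:
  for n,i in(("wrist",w),("scene",s),("top",t)):print(n,[b for b in blobs(i,lo,hi,12) if n=="wrist" or abs(b[0][0]-265)<60 and abs(b[0][1]-185)<50])
E
```

```text
8.4167 [538.13730734  54.26491393 237.62688349] [-1.84620409e+00 -2.54059384e+00  7.85188104e-04] 21.431984647260276 [-0.14618383 -0.25562814 -1.14172161]
wrist [([253.9, 240.6], [234, 215, 41, 51, 1551])]
scene [([304.9, 168.5], [289, 161, 37, 17, 211])]
top []
wrist [([254.2, 197.3], [236, 181, 37, 38, 1117]), ([499.4, 225.3], [491, 216, 21, 23, 78]), ([207.7, 285.7], [203, 256, 13, 60, 429]), ([300.4, 285.1], [293, 256, 13, 60, 409]), ([268.9, 337.6], [83, 328, 334, 16, 3593])]
scene [([286.9, 150.8], [285, 149, 6, 6, 14]), ([289.2, 193.8], [281, 187, 17, 14, 166])]
top []
```

View pics/z4.png

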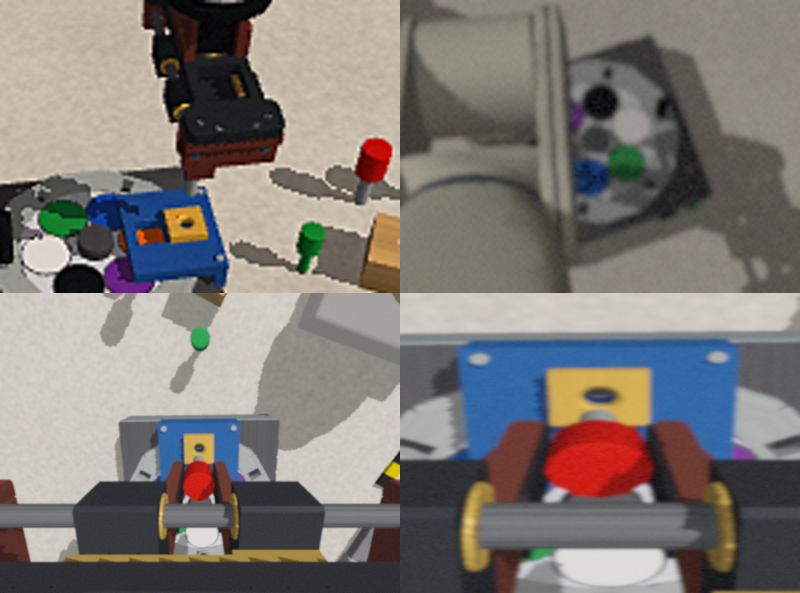

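The pin hangs in the gripper with its shank foot at wrist px (254,211). The bush hole is just beyond it at (255,199). Next I'll work out the offset.

```bash
python3 - <<'E'
from h import *
o=readout.get_obs();w=cv2.imread("pics/w4.png");hsv=cv2.cvtColor(w,cv2.COLOR_BGR2HSV)
R=cv2.Rodrigues(np.array(o["orientation"]))[0];t=np.array(o["ee_pos"])
tool=lambda p:(R.T@(p-t)).round(1)
# brass block top corners, head extents
m=cv2.inRange(hsv,(15,120,80),(25,255,255));ys,xs=np.where(m[175:225,230:280]);print("brass rows/cols",[(y,xs[ys==y-175].min()+230,xs[ys==y-175].max()+230) for y in range(181,219,4)])
b=onz("wrist",254.5,199.3,86,o);print("bush hole",b,tool(b))
m=cv2.inRange(hsv,(0,170,50),(6,255,255))|cv2.inRange(hsv,(174,170,50),(180,255,255))
for y in range(210,268,4):
    x=np.where(m[y,225:285])[0]
    if len(x):print("red",y,x.min()+225,x.max()+225)
print(w[196:222,254].tolist())
for v in(207,210,213):p=onz("wrist",254,v,122.4,o);print("foot",v,p,tool(p))
S=cv2.imread("pics/s4.png");print("shank rows",[ (r,S[r,286:298].mean(1).astype(int).tolist()) for r in range(170,188,2)])
E
```

```text
brass rows/cols [(181, np.int64(237), np.int64(272)), (185, np.int64(236), np.int64(272)), (189, np.int64(236), np.int64(272)), (193, np.int64(236), np.int64(272)), (197, np.int64(236), np.int64(272)), (201, np.int64(236), np.int64(272)), (205, np.int64(236), np.int64(272)), (209, np.int64(237), np.int64(272)), (213, np.int64(237), np.int64(272)), (217, np.int64(236), np.int64(271))]
bush hole [538.63621135  54.01991489  86.        ] [-1.100e+00  1.000e-01  1.519e+02]
red 218 245 263
red 222 240 268
red 226 239 269
red 230 237 272
red 234 236 272
red 238 235 273
red 242 235 273
red 246 234 274
red 250 234 274
red 254 235 273
red 258 239 267
red 262 244 265
[[65, 59, 60], [74, 71, 71], [91, 88, 87], [91, 85, 79], [89, 67, 52], [90, 54, 36], [102, 75, 55], [123, 118, 121], [99, 147, 176], [81, 165, 200], [100, 179, 212], [126, 168, 188], [146, 155, 160], [149, 151, 150], [150, 151, 150], [150, 152, 149], [152, 154, 151], [139, 139, 152], [101, 103, 167], [49, 51, 175], [23, 27, 176], [17, 24, 176], [20, 29, 178], [26, 25, 179], [20, 21, 178], [23, 29, 180]]
foot 207 [536.77175071  58.45672692 122.4       ] [  3.7  -0.3 115.6]
foot 210 [537.47799485  56.29030628 122.4       ] [  1.4  -0.3 115.6]
foot 213 [538.18812927  54.11195211 122.4       ] [ -0.9  -0.3 115.5]
shank rows [(170, [200, 117, 22, 36, 43, 45, 46, 39, 44, 42, 46, 44]), (172, [132, 142, 35, 39, 40, 45, 31, 43, 43, 43, 45, 43]), (174, [55, 57, 62, 21, 45, 42, 39, 41, 44, 42, 41, 40]), (176, [59, 58, 62, 24, 40, 41, 35, 35, 30, 27, 26, 22]), (178, [60, 61, 62, 55, 65, 70, 107, 134, 181, 197, 194, 192]), (180, [55, 62, 62, 58, 64, 79, 111, 137, 76, 86, 69, 190]), (182, [76, 76, 76, 65, 71, 91, 127, 124, 92, 146, 88, 126]), (184, [75, 75, 75, 74, 74, 74, 77, 73, 72, 70, 68, 59]), (186, [73, 72, 69, 68, 69, 71, 70, 70, 66, 71, 72, 70])]
```

The pin and bush agree within 0.5 mm in tool axes, and the chamfer allows 2 mm. Lowering into the bush.

Request:
servo_tool:
  plan:
    - [[1,0.01,0,-0.4,0,0,0],[1,0,0,-0.25,0,0,0],[1,0,0,-0.1,0,0,0],[1,0,0,-0.1,0,0,0],[1,0,0,-0.05,0,0,0]]

```text
t: 8.98
ee_pos: [538.8, 54.2, 201.6]
orientation: [-1.845, -2.542, 0.001]
ft_force: [0.4, -0.0, -1.1]
width: 21.3
grasp_force: 30.0
```

Request:
servo_tool:
  plan:
    - [[1,0,0,-0.05,0,0,0],[1,0,0,-0.05,0,0,0],[1,0,0,-0.05,0,0,0],[1,0,0,0,0,0,0]]

```text
t: 9.32
ee_pos: [539.0, 53.8, 196.1]
orientation: [-1.847, -2.541, 0.0]
ft_force: [0.6, -1.2, -0.9]
width: 21.4
grasp_force: 30.0
```

Request:
servo_tool:
  plan:
    - [[1,0,0,-0.07,0,0,0],[1,0,0,-0.07,0,0,0],[1,0,0,-0.07,0,0,0],[1,0,0,-0.05,0,0,0],[1,0,0,0,0,0,0]]

```text
t: 9.73
ee_pos: [538.8, 53.8, 185.2]
orientation: [-1.846, -2.541, 0.001]
ft_force: [-1.1, 0.1, -2.3]
width: 21.4
grasp_force: 30.0
```

The foot is inside the bush at z≈70 with no contact force. I'll lower a little more and let go.

Request:
servo_tool:
  plan:
    - [[1,0,0,-0.06,0,0,0],[1,0,0,0,0,0,0],[0,0,0,0,0,0,0],[0,0,0,0,0,0,0],[0,0,0,0,0,0,0]]

```text
t: 10.15
ee_pos: [539.2, 53.8, 183.6]
orientation: [1.846, 2.541, 0.0]
ft_force: [0.7, 0.2, 0.5]
width: 37.9
grasp_force: 0.0
```

Request:
servo_tool:
  plan:
    - [[0,0,0,0,0,0,0],[0,0,0,0.5,0,0,0],[0,0,0,0.9,0,0,0],[0,0,0,0.8,0,0,0],[0,0,0,0.5,0,0,0]]

```text
t: 10.57
ee_pos: [539.9, 53.9, 294.5]
orientation: [1.845, 2.54, 0.003]
ft_force: [0.6, 0.2, 1.1]
width: 43.7
grasp_force: 0.0
```

Request:
servo_tool:
  plan:
    - [[0,0.3,-0.9,0,0,0,0],[0,0.3,-0.9,0,0,0,0],[0,0.3,-0.9,0,0,0,0],[0,0.3,-0.9,0,0,0,0],[0,0,0,0,0,0,0]]

```text
t: 10.98
ee_pos: [588.9, -95.3, 291.9]
orientation: [1.849, 2.535, -0.0]
ft_force: [-0.0, -0.1, 0.1]
width: 43.9
grasp_force: 0.0
```

```bash
python3 - <<'E'
from h import *
o=readout.get_obs();print(o["t"],o["ee_pos"],o["width"])
w=snap("wrist","w5.png");s=snap("scene","s5.png")
print(ray("wrist",256,192,o)[0])
c=cv2.resize(s[130:240,220:370],(600,440),interpolation=cv2.INTER_CUBIC)
cv2.imwrite("pics/z5.png",c[:,:,::-1])
for n,i in(("wrist",w),("scene",s)):print(n,blobs(i,(0,170,50),(6,255,255),30))
E
```

```text
10.9833 [588.9048775  -95.33316165 291.93544413] 43.9015765348749
[568.01668887 -31.32083554 374.06405349]
wrist [([250.8, 9.7], [239, 0, 25, 24, 468])]
scene [([82.5, 21.0], [59, 6, 45, 23, 232]), ([261.8, 21.9], [254, 18, 16, 7, 42]), ([226.3, 104.3], [223, 93, 10, 22, 81]), ([231.8, 151.0], [220, 147, 19, 11, 58]), ([218.9, 160.0], [205, 153, 28, 18, 169]), ([359.8, 169.6], [353, 162, 14, 17, 163]), ([289.8, 189.1], [285, 183, 10, 14, 104]), ([87.2, 207.6], [62, 185, 44, 32, 172]), ([413.5, 224.1], [404, 221, 21, 10, 35]), ([414.1, 263.3], [404, 256, 24, 15, 78]), ([448.5, 268.1], [436, 258, 25, 18, 78]), ([431.5, 270.9], [429, 265, 7, 10, 32])]
```

View pics/z5.png

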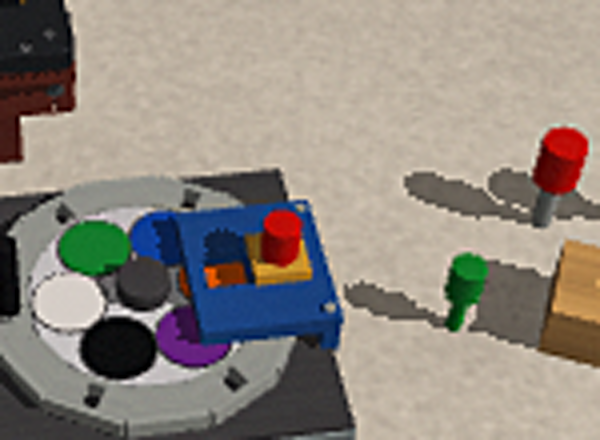

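In the scene the head looks close to the bush. I'll compare its pixel row with both possible heights.

```bash
python3 - <<'E'
from h import *
p=vision.camera_params("scene");K=np.array([[p["fx"],0,p["cx"]],[0,p["fy"],p["cy"]],[0,0,1.]])
P=lambda q:cv2.projectPoints(np.array([q],float),np.array(p["rvec"]),np.array(p["tvec"]),K,None)[0].ravel().round(1)
for z in(86,99,109,112,122):print(z,P((539.5,53.8,z)))
print("bush seen", 200+233/2.6,155+101/2.6)
s=cv2.imread("pics/s5.png");print([s[r,289].tolist() for r in range(180,202)])
E
```

```text
86 [289. 193.]
99 [289.5 189.2]
109 [289.8 186.3]
112 [290.  185.4]
122 [290.3 182.4]
bush seen 289.61538461538464 193.84615384615384
[[87, 59, 40], [140, 66, 8], [72, 42, 96], [6, 12, 200], [8, 15, 194], [5, 7, 188], [9, 12, 190], [4, 9, 191], [4, 12, 200], [7, 8, 131], [8, 11, 99], [6, 5, 102], [1, 6, 108], [0, 7, 113], [7, 8, 117], [2, 0, 114], [21, 67, 156], [48, 153, 206], [42, 130, 180], [26, 108, 159], [48, 104, 138], [133, 61, 24]]
```

The red centroid is at row 189.1, and a home head should be at 189.2 (one 10 mm up would be at 186.3). The bush row itself was off by 0.8 px, though, so I'll check obliquely from close range with the wrist camera.

Request:
servo_tool:
  plan:
    - [[0,0.65,0.8,0,0,0,0],[0,0.65,0.8,0,0,0,0],[0,0.65,0.8,-0.5,0,0,0],[0,0.65,0.8,-0.8,0,0,0],[0,0,0,-0.9,0,0,0]]

```text
t: 11.5
ee_pos: [687.6, 34.9, 213.8]
orientation: [1.837, 2.541, 0.01]
ft_force: [0.5, 0.3, -0.3]
width: 44.2
grasp_force: 0.0
```

Request:
servo_tool:
  plan:
    - [[0,0,0,0,0,0,0],[0,0,0,0,0,0,0],[0,0,0,0,0,0,0]]

```text
t: 11.75
ee_pos: [683.1, 28.8, 212.9]
orientation: [1.846, 2.542, 0.0]
ft_force: [-0.2, 0.2, 0.5]
width: 43.8
grasp_force: 0.0
```

```bash
python3 - <<'E'
from h import *
o=readout.get_obs();print(o["t"],o["ee_pos"])
w=snap("wrist","w6.png");b=[x for x in blobs(w,(0,170,50),(6,255,255),100)];print(b)
p=vision.camera_params("wrist")
T=np.eye(4);T[:3,:3]=cv2.Rodrigues(np.array(o["orientation"],float))[0];T[:3,3]=o["ee_pos"];M=np.linalg.inv(T@np.array(p["hand_eye"]))
for z in(73,86,99,109,112,122):
    q=M[:3]@np.array([539,53.4,z,1]);print(z,(p["fx"]*q[0]/q[2]+p["cx"]).round(1),(p["fy"]*q[1]/q[2]+p["cy"]).round(1))
cx,cy=map(int,b[0][0]);x=max(cx-60,0);y=max(cy-50,0)
cv2.imwrite("pics/z6.png",cv2.resize(w[y:y+100,x:x+130],(780,600),interpolation=cv2.INTER_CUBIC)[:,:,::-1]);print(x,y)
E
```

```text
11.75 [683.14336136  28.82347698 212.85527733]
[([55.3, 114.7], [29, 98, 55, 35, 1446])]
73 81.4 115.3
86 70.6 115.2
99 58.5 115.2
109 47.9 115.1
112 44.6 115.1
122 32.5 115.0
0 64
```

View pics/z6.png

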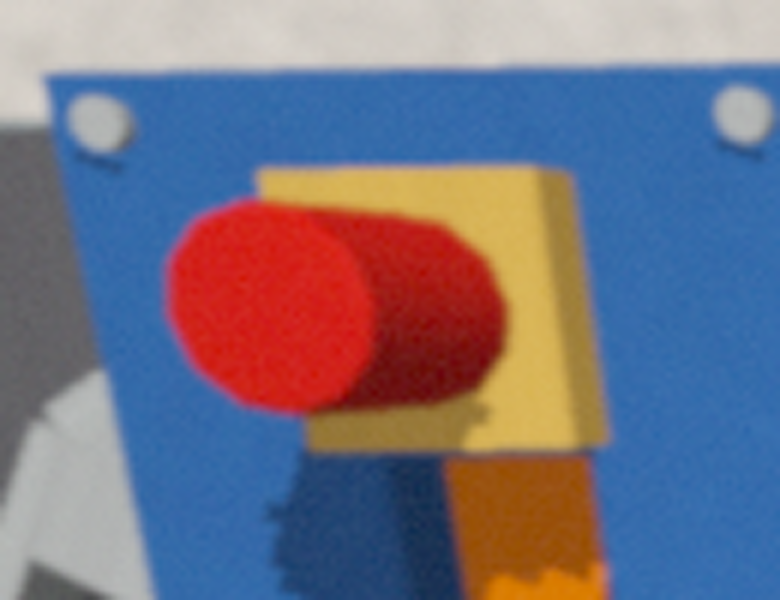

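The close view shows the head flat on the brass with no shank or shadow gap. Its top face is centred at column 45 (44.6 expected when home), and orange shows in the window. Handing in.

```bash
python3 -c "
from workcell import close_job
print(close_job())"
```

```text
the job is handed in; nothing more can be done
None
```

The job is handed in at about 12 s of the 72 s allowed: the orange filter shows in the window, and the red pin dropped home by its own weight when released, head down on the bush, with the gripper clear.

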